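# Mount a sleeve on an expanding arbor and snug its draw nut with the socket that fits

## Robot

A 6-joint arm with a two-finger parallel gripper is mounted at the origin on the work surface. World frame = base frame: x ahead of the robot, y to its left, z up, the work surface at z = 0. Lengths are in mm, angles in degrees, forces in N, time in s.
With the tool pointing down it reaches from about 300 to 850 mm from the base axis. Payload 4.2 kg.
Tool frame: the origin (TCP) lies on the front face of the gripper's body, between the roots of the fingers; the fingertips stand 78 mm ahead of it and the grasp point (between the pads) lies 60 mm ahead of it; x points along the fingers, y is the direction in which the jaws open and shut, and the axes are right-handed (so a half turn about x gives the same grasp; the last joint's range is limited). The gripper opens to 91 mm and grips with 3 to 60 N. Pads are 32 mm wide; open, the fingers measure 118 mm over their backs; the gripper's body (76 mm by 178 mm) begins 60 mm behind the grasp point.
Start: joints at [71.677, 18.312, 89.639, -0, 72.044, -1.146], TCP at [169.814, 549.361, 292.276] pointing down, gripper open.
Joint ranges: [-177.97, 177.97], [-48.28, 115.42], [12.27, 149.76], [-77.06, 257.06], [2.81, 150.46], [-146.56, 146.56]. Speed limits (degrees/s): [147.25, 147.25, 180, 180, 180, 180].

## Interface

Orientations are given as [roll, pitch, yaw] about the fixed x, y, z axes, in that order (R = Rz(yaw) Ry(pitch) Rx(roll)).
In Python, from workcell import status, viewer, env gives the robot as it stands. The module is installed in compiled form; this text tells all that it offers.
- The arm moves only by the tool move_arm, never from a script. Its argument "moves" is a list of rows, each a list of 3 entries, a list of its own where there are three numbers: the shift along the tool's x, y, z in cm, then the turn about the tool's x in rad, then the gripper's target within -1 to 1 (fully open at 1, half-way at 0, shut at -1). A call has 1 to 20 rows; each row is the pose to reach, as a shift and turn from the pose commanded when the call began, along the tool's axes at that moment; what a row does not reach only later rows make up. A row lasts 1/8 s, in which the tool goes at most 62.5 mm and 10.7 degrees, less where a joint would pass 70% of its speed; a pose out of reach is approached as far as the arm can. A call with a gripper value outside its range is refused whole. The fingers move at their own pace and stop on an object; "force" is the grip in N (left out, the last holds). Time passes only in rows, so rows that repeat a pose let the fingers close. It gives the time, the measured TCP pose, the force and the opening at its end, in the units of the state.
- status.state(): the state, without advancing time (a new reading comes with each control period).
- viewer.grab_frame(name): name is "scene" or "top" or "wrist"; returns the picture (384x512x3 uint8, red, green, blue); there is no depth.
- viewer.get_calibration(name): a dict with "camera_matrix" (3x3 intrinsics, pixels), "D" ([k1, k2, p1, p2, k3] as OpenCV has them; the pictures are not rectified), "eye" and "rotation" of the camera in the world. Camera axes: x right, y down, z forward; pixel columns grow to the right and rows downward; lengths in mm; the calibration is good to about 2 mm. A picture is of the moment at which its call begins: read the wrist's pose just before it. get_calibration takes no time and is no camera call; for the wrist camera it gives the pose at the moment of the call.
- env.job_done(): hands the job in, once; it reports no verdict.
The state is a dict: "time_s": time; "qpos": joint angles; "qvel": joint speeds; "effort": joint torques, N m; "ee_pos": TCP position; "ee_rot": TCP orientation; "force": force on the tool from outside, world axes, zero at the start; "torque": the same for the moment, N m; "gripper_width": finger opening in mm.
Only numpy, scipy, OpenCV 4.12 (cv2) and the standard library are available. Lean on these libraries where they do the work, as an engineer would, in place of code of your own. Each camera call takes 0.05 s, during which the arm holds its last target.

## Task

Load the steel sleeve on the expanding arbor: keep it in the gripper while you push it down over the nut and the spigot until it sits fully home on the shoulder. Of the black sockets the two big ones look alike from outside, so try them on the arbor's hex nut, stand one that will not go on back upright on the wooden block, and with the one that goes fully home turn the nut clockwise (seen from above) until it comes up tight. Finish still gripping that socket, fully home on the tight nut; keep the fingers off the arbor and its nut, and leave the gauge stand, the tape measure and the V-block where they are.

Things in the scene. Friction and masses are not known exactly. Their poses are not given: they have to be found in the camera images.
- arbor: upright expanding arbor bolted to the bench. Origin: centre of its underside on the bench, z up its axis. Upwards: dark flange, diameter 110 mm, to 16 mm high; shoulder, diameter 60 mm, to 24 mm; slit steel spigot, diameter 44 mm, from 24 to 74 mm, its top edge bevelled; washer, diameter 41 mm, to 80 mm; hex nut from 80 to 98 mm; round stud end, diameter 20 mm, to 102 mm
- nut_top (a point): centre of the top face of the arbor's steel hex draw nut, 98 mm above the bench, z up. The nut is 18 mm tall, 30 mm across the flats, its top edge bevelled 1.2 mm; it turns in place without rising or sinking. Its x axis points square out of one flat of the nut, so the nut repeats every 60 degrees. A socket is fully home when its mouth rests on the washer, 18 mm below this point
- nut (a joint): how far the draw nut has been turned clockwise seen from above (rad). It starts loose, between 0 and 0.4, turns against a drag of about 0.3 N m, stays where it is left, and comes up tight against a stop at 1.0
- sleeve: turned steel sleeve (plain tube) standing upright on the bench: outside diameter 62 mm, bore 46 mm, 46 mm tall. Origin: centre of its underside, z up its axis. It slides over the nut and the spigot with 1 mm of clearance all round; home on the shoulder its underside is 24 mm and its top 70 mm above the bench. About 0.4 kg
- socket_a: black impact socket, round, 44 mm diameter, 54 mm tall, upright on a peg of the block, mouth down. Origin: centre of the mouth (underside), z up its axis. The mouth is a hexagon hole 28 mm deep. Its x axis points square out of a flat of its hexagon (repeats every 60 degrees). One of socket_a and socket_b fits the nut, the other is 6 mm too small and stops on its top
- socket_b: black impact socket, round, 44 mm diameter, 54 mm tall, upright on a peg of the block, mouth down. Origin: centre of the mouth (underside), z up its axis. Mouth, depth and x axis as for socket_a. The socket that fits has about 2 mm of play across the flats, about 7 degrees either way in turn. 0.35 kg, like socket_a
- socket_c: black impact socket, round, 30 mm diameter, 54 mm tall, upright on a peg of the block, mouth down. Origin: centre of the mouth (underside), z up its axis. Mouth, depth and x axis as for socket_a, but a smaller socket, itself no wider than the nut. 0.18 kg
- block: wooden socket block fixed on the bench, 250 mm along its x, 75 mm along its y, top face 22 mm above the bench, with three upright wooden pegs, 14 mm thick and 16 mm tall with pointed tops, at x = -80, 0 and +80 mm on its centre line; a socket stands over each. Origin: centre of its underside. The pegs go loosely into every socket (1.5 mm or more all round)
- gauge_stand: dial gauge on a column with a dark iron foot 85 x 70 mm, 220 mm tall in all: bystander, leave it alone. Origin: centre of its underside
- tape: black and yellow pocket tape measure, 70 x 35 x 60 mm: bystander, leave it alone. Origin: centre of its underside
- vblock: small steel V-block, 50 x 45 x 38 mm: bystander, leave it alone. Origin: centre of its underside
Mind the look-alikes: they are no part of the job. Leave any pink look-alike of the sleeve alone. What is shaped like the socket_b but pink or red is not meant.

How it is judged (in metres and radians):
On the way, in this order (a step that is already met when the one before it is completed fails the run):
1. the sleeve, still gripped, is fully home on the arbor's shoulder (z of sleeve in the frame of arbor below 0.027 m and horizontal distance between sleeve and arbor below 0.004 m and angle between sleeve's own z axis and vertical below 0.06 rad and contact force between the fingers and sleeve above 1 N), for 0.1 s.
2. a gripped socket is fully home on the nut (((z of socket_a in the frame of arbor below 0.0835 m and horizontal distance between socket_a and nut_top below 0.003 m and angle between socket_a's own z axis and vertical below 0.07 rad and contact force between the fingers and socket_a above 2 N) or (z of socket_b in the frame of arbor below 0.0835 m and horizontal distance between socket_b and nut_top below 0.003 m and angle between socket_b's own z axis and vertical below 0.07 rad and contact force between the fingers and socket_b above 2 N) or (z of socket_c in the frame of arbor below 0.0835 m and horizontal distance between socket_c and nut_top below 0.003 m and angle between socket_c's own z axis and vertical below 0.07 rad and contact force between the fingers and socket_c above 2 N)) and z of sleeve in the frame of arbor below 0.027 m and horizontal distance between sleeve and arbor below 0.004 m and angle between sleeve's own z axis and vertical below 0.06 rad), for 0.1 s.
3. the nut is turned tight with the socket home on it (((z of socket_a in the frame of arbor below 0.0835 m and horizontal distance between socket_a and nut_top below 0.003 m and angle between socket_a's own z axis and vertical below 0.07 rad and contact force between the fingers and socket_a above 2 N) or (z of socket_b in the frame of arbor below 0.0835 m and horizontal distance between socket_b and nut_top below 0.003 m and angle between socket_b's own z axis and vertical below 0.07 rad and contact force between the fingers and socket_b above 2 N) or (z of socket_c in the frame of arbor below 0.0835 m and horizontal distance between socket_c and nut_top below 0.003 m and angle between socket_c's own z axis and vertical below 0.07 rad and contact force between the fingers and socket_c above 2 N)) and value of joint nut above 0.93 rad), for 0.1 s.
At the end, for the whole second after the job is handed in: sleeve upright on the shoulder (within 3 mm); nut turned past 0.93 of 1.0 rad; one socket gripped (over 2 N), upright, its mouth within 3.5 mm of the washer and 3 mm of the nut's axis; the other two standing at rest on the wooden block (z of sleeve in the frame of arbor below 0.027 m and horizontal distance between sleeve and arbor below 0.004 m and angle between sleeve's own z axis and vertical below 0.06 rad and value of joint nut above 0.93 rad and ((z of socket_a in the frame of arbor below 0.0835 m and horizontal distance between socket_a and nut_top below 0.003 m and angle between socket_a's own z axis and vertical below 0.07 rad and contact force between the fingers and socket_a above 2 N and angle between each of socket_b, socket_c's own z axis and vertical below 0.15 rad and z of socket_b in the frame of block between 0.018 and 0.03 m and y of socket_b in the frame of block between -0.03 and 0.03 m and x of socket_b in the frame of block between -0.12 and 0.12 m and linear speed of each of socket_b, socket_c below 0.05 m/s and z of socket_c in the frame of block between 0.018 and 0.03 m and y of socket_c in the frame of block between -0.03 and 0.03 m and x of socket_c in the frame of block between -0.12 and 0.12 m) or (z of socket_b in the frame of arbor below 0.0835 m and horizontal distance between socket_b and nut_top below 0.003 m and angle between socket_b's own z axis and vertical below 0.07 rad and contact force between the fingers and socket_b above 2 N and angle between each of socket_a, socket_c's own z axis and vertical below 0.15 rad and z of socket_a in the frame of block between 0.018 and 0.03 m and y of socket_a in the frame of block between -0.03 and 0.03 m and x of socket_a in the frame of block between -0.12 and 0.12 m and linear speed of each of socket_a, socket_c below 0.05 m/s and z of socket_c in the frame of block between 0.018 and 0.03 m and y of socket_c in the frame of block between -0.03 and 0.03 m and x of socket_c in the frame of block between -0.12 and 0.12 m) or (z of socket_c in the frame of arbor below 0.0835 m and horizontal distance between socket_c and nut_top below 0.003 m and angle between socket_c's own z axis and vertical below 0.07 rad and contact force between the fingers and socket_c above 2 N and angle between each of socket_a, socket_b's own z axis and vertical below 0.15 rad and z of socket_a in the frame of block between 0.018 and 0.03 m and y of socket_a in the frame of block between -0.03 and 0.03 m and x of socket_a in the frame of block between -0.12 and 0.12 m and linear speed of each of socket_a, socket_b below 0.05 m/s and z of socket_b in the frame of block between 0.018 and 0.03 m and y of socket_b in the frame of block between -0.03 and 0.03 m and x of socket_b in the frame of block between -0.12 and 0.12 m))); the arm keeps its last pose, push and grip.
It fails at once if the fingers push or grip the arbor or its nut (over 8 N) (contact force between the fingers and arbor above 8 N).
It fails at once if the gauge stand is moved more than 15 mm (distance of gauge_stand from where it was at the start of the episode above 0.015 m).
It fails at once if the tape measure is moved more than 15 mm (distance of tape from where it was at the start of the episode above 0.015 m).
It fails at once if the V-block is moved more than 15 mm (distance of vblock from where it was at the start of the episode above 0.015 m).
It also fails if it takes over 69 s, if anything falls off the work surface, if the arm or the gripper's body presses on something with over 40 N, if the wrist force passes 120 N, or if a joint passes its speed limit or range.

## Working session

There is one attempt and no reset: what is moved stays moved. The work goes in short steps, Python scripts to look and compute and a tool call to move; the robot and the scene stay as the last step left them, time stands still between calls to the robot, and variables do not carry over. Pictures are saved under pics/ and viewed, and the job is handed in when it is done.

Besides the shell and the picture viewer there is one more tool, called after "Call:" as name([rows], argument=value, ...), one row to a line, values as JSON. move_arm: Moves the arm, as the interface text tells. Its arguments: {"type":"object","properties":{"moves":{"type":"array","items":{"type":"array"}},"force":{"type":"number"}},"required":["moves"]}

```bash
mkdir -p pics; python3 - <<'E'
from workcell import status, viewer
import cv2
s=status.state(); print({k:s[k] for k in ('time_s','ee_pos','ee_rot','force','gripper_width')})
for n in ("scene","top","wrist"):
    c=viewer.get_calibration(n); print(n,c)
    im=viewer.grab_frame(n); cv2.imwrite(f'pics/{n}0.png',im[:,:,::-1])
E
```

```text
{'time_s': 0.0, 'ee_pos': array([169.67969366, 549.01424742, 291.42615777]), 'ee_rot': array([ -91.59801945,   89.89907627, -108.77569945]), 'force': array([-0.42461222,  0.20510853,  0.50400195]), 'gripper_width': 91.29986680396657}
scene {'camera_matrix': array([[494.7694082 ,   0.        , 256.25053489],
       [  0.        , 494.7694082 , 199.93598169],
       [  0.        ,   0.        ,   1.        ]]), 'D': array([-0.043212,  0.      ,  0.      ,  0.      ,  0.      ]), 'eye': array([1665.95315606,  161.68008579,  999.27726858]), 'rotation': array([-129.52067468,   -0.65476794,   95.24994386])}
top {'camera_matrix': array([[375.92331336,   0.        , 257.73701177],
       [  0.        , 375.92331336, 190.50197704],
       [  0.        ,   0.        ,   1.        ]]), 'D': array([-0.10326075,  0.        ,  0.        ,  0.        ,  0.        ]), 'eye': array([ 522.18607069,   44.6521616 , 1021.15216933]), 'rotation': array([-175.33907103,    1.16009788,  -88.84379813])}
wrist {'camera_matrix': array([[318.98908535,   0.        , 258.26797968],
       [  0.        , 318.98908535, 192.59345912],
       [  0.        ,   0.        ,   1.        ]]), 'D': array([-0.07615493,  0.        ,  0.        ,  0.        ,  0.        ]), 'eye': array([ 94.81250522, 573.57519225, 384.48660526]), 'rotation': array([1.63757670e+02, 6.44680005e-02, 7.28164627e+01])}
```

View pics/scene0.png

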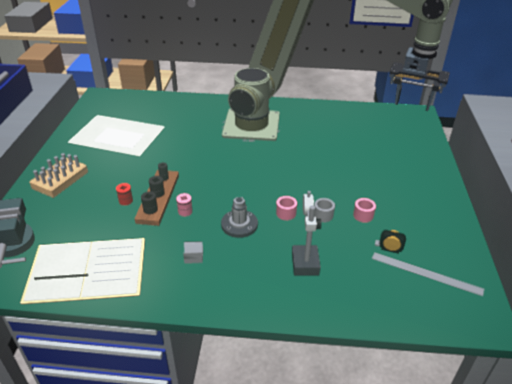

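View pics/top0.png

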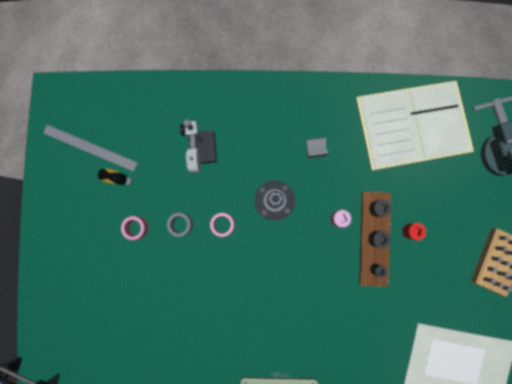

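View pics/wrist0.png

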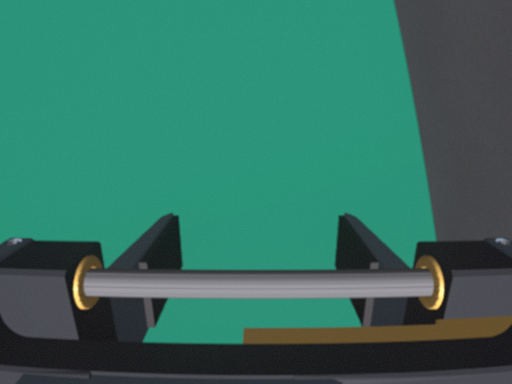

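```bash
cat > h.py <<'E'
import numpy as np, cv2
from scipy.spatial.transform import Rotation as R
from workcell import status, viewer
def rot(e): return R.from_euler('xyz',e,degrees=True).as_matrix()
def ray(c,px):
    px=np.array(px,float).reshape(-1,1,2)
    u=cv2.undistortPoints(px,c['camera_matrix'],c['D']).reshape(-1,2)
    d=np.c_[u,np.ones(len(u))]@rot(c['rotation']).T
    return c['eye'],d
def onz(c,px,z):
    e,d=ray(c,px); t=(z-e[2])/d[:,2]; return e+d*t[:,None]
def proj(c,P):
    P=np.array(P,float).reshape(-1,3); M=rot(c['rotation']).T
    rv=cv2.Rodrigues(M)[0]; return cv2.projectPoints(P,rv,-M@c['eye'],c['camera_matrix'],c['D'])[0].reshape(-1,2)
def grab(n,name=None,k=1,crop=None):
    c=viewer.get_calibration(n); s=status.state(); im=viewer.grab_frame(n)[:,:,::-1].copy()
    if name:
        o=im if crop is None else im[crop[1]:crop[3],crop[0]:crop[2]]
        cv2.imwrite('pics/'+name,cv2.resize(o,None,fx=k,fy=k,interpolation=cv2.INTER_CUBIC))
    return c,s,im
def tool(): 
    s=status.state(); return s['ee_pos'],rot(s['ee_rot'])
def st():
    s=status.state(); print('t',round(s['time_s'],2),'pos',s['ee_pos'].round(2),'rot',s['ee_rot'].round(2),'F',s['force'].round(1),'T',s['torque'].round(2),'w',round(s['gripper_width'],1),'q6',round(s['qpos'][5],1))
def to(target,dyaw=None):
    p,M=tool(); print('shift cm (tool xyz):',((np.array(target)-p)@M/10).round(3))
E
python3 - <<'E'
from h import *
c=viewer.get_calibration('top'); im=cv2.imread('pics/top0.png')
for nm,p,z in [('sleeve',(179,225),46),('pinkR',(222,225),46),('pinkL',(133,228),46),('arbor',(275,200),102),('A?',(381,208),76),('B?',(380,239),76),('c',(379,270),76),('gauge',(205,147),15),('tape',(114,177),60),('vb',(317,147),38),('red',(417,231),54),('pink',(342,218),54)]:
    print(nm,onz(c,p,z)[0].round(0))
def big(x0,y0,x1,y1,k,n): cv2.imwrite('pics/'+n,cv2.resize(im[y0:y1,x0:x1],None,fx=k,fy=k,interpolation=cv2.INTER_CUBIC))
big(110,110,310,260,4,'t_l.png'); big(310,180,450,300,5,'t_r.png')
_,M=tool(); print(M.round(3))
E
```

```text
sleeve [507. 270.  46.]
pinkR [510. 157.  46.]
pinkL [496. 392.  46.]
arbor [574.  22. 102.]
A? [ 560. -247.   76.]
B? [ 482. -244.   76.]
c [ 405. -242.   76.]
gauge [720. 213.  15.]
tape [629. 445.  60.]
vb [721. -89.  38.]
red [ 503. -349.   54.]
pink [ 534. -152.   54.]
[[-0.     0.295  0.955]
 [-0.001  0.955 -0.295]
 [-1.    -0.001 -0.   ]]
```

View pics/t_l.png

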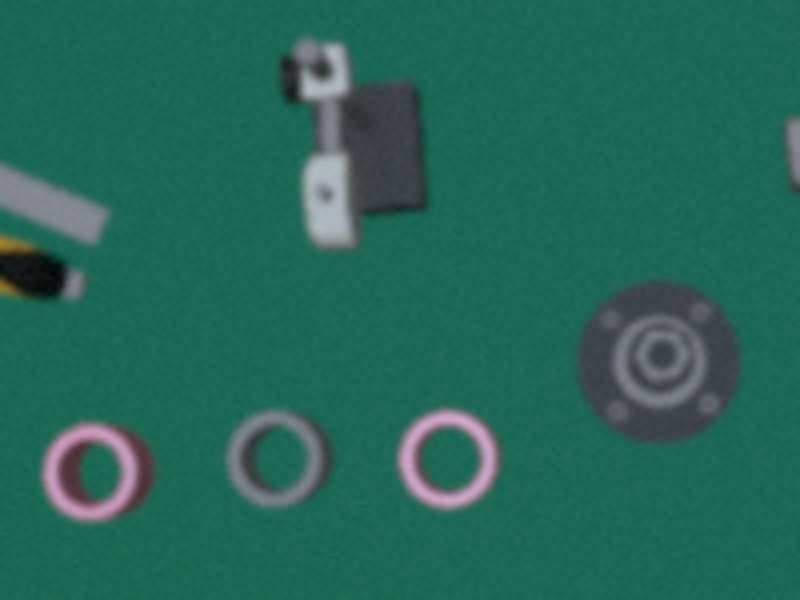

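View pics/t_r.png

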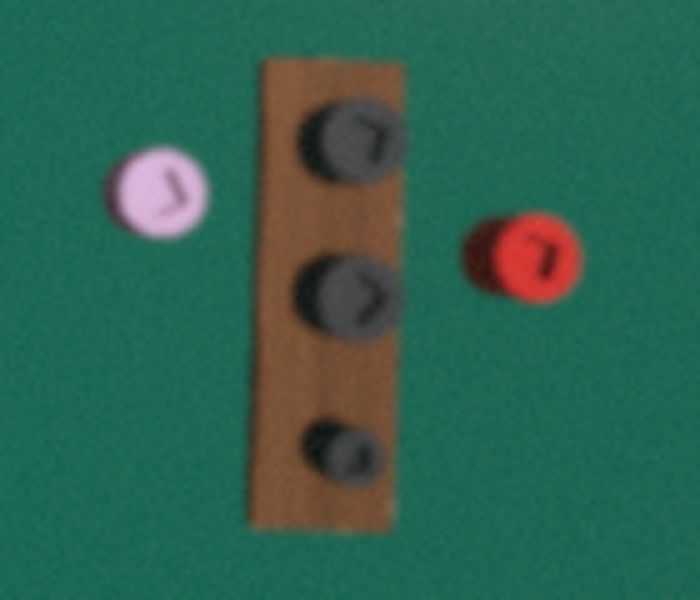

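Candidates: the rings are pink (133,228), grey (179,225) and pink (222,225). The grey one is the sleeve. The sockets at top (381,208) and (380,239) are the two big black ones and (379,270) is the small one. The red (417,231) and pink (342,218) ones are look-alikes. The arbor is at (275,200). Next I'll take a close wrist look over the grey ring.

Call:
move_arm([
  [[0,-5,12],-0.1,1],
  [[0,-10,24],-0.2,1],
  [[0,-16.9,39.8],-0.3,1],
  [[0,-16.9,39.8],-0.3,1],
  [[0,-16.9,39.8],-0.3,1],
  [[0,-16.9,39.8],-0.3,1],
  [[0,-16.9,39.8],-0.3,1],
  [[0,-16.9,39.8],-0.3,1],
  [[0,-16.9,39.8],-0.3,1],
], force=30)

```text
time_s: 1.27
ee_pos: [499.7, 270.4, 291.9]
ee_rot: [174.0, 89.9, 174.0]
force: [0.3, 0.6, 0.8]
gripper_width: 91.6
```

```bash
python3 - <<'E'
from h import *
st(); c,s,im=grab('wrist','w1.png'); print(c['eye'],c['rotation'])
E
```

```text
t 1.27 pos [499.74 270.39 291.86] rot [174.04  89.92 174.02] F [0.3 0.6 0.8] T [ 0.02  0.04 -0.02] w 91.6 q6 -62.8
[421.40996955 271.47880976 384.92083678] [ 1.63829039e+02 -1.33171195e-02  8.99678758e+01]
```

View pics/w1.png

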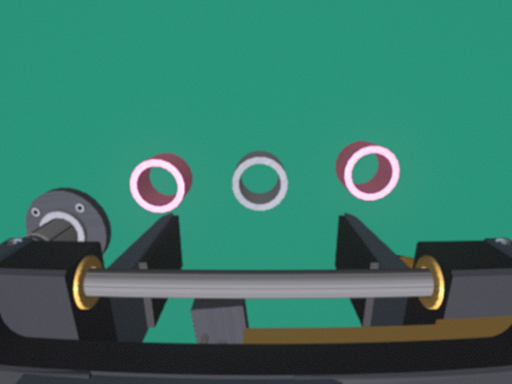

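The wrist view shows the grey sleeve's bright top ring at about (260,184), between the two pink rings at (158,186) and (372,172). I'll measure the ring and the tool offset.

```bash
cat >> h.py <<'E'
def ring(im,box,thr,mode=None):
    "bright top ring in box: returns outer ellipse centre and size"
    x0,y0,x1,y1=box; g=cv2.cvtColor(im[y0:y1,x0:x1],cv2.COLOR_BGR2GRAY); 
    m=(g>thr).astype('uint8')*255
    cs,_=cv2.findContours(m,cv2.RETR_EXTERNAL,cv2.CHAIN_APPROX_NONE)
    k=max(cs,key=cv2.contourArea); return k+np.array([[x0,y0]]),m
def circ(c,k,z):
    P=onz(c,k.reshape(-1,2),z)[:,:2]
    A=np.c_[2*P,np.ones(len(P))]; s=np.linalg.lstsq(A,(P**2).sum(1),rcond=None)[0]
    r=np.sqrt(s[2]+s[:2]@s[:2]); res=np.hypot(*(P-s[:2]).T)-r
    return s[:2],r,res.std()
E
python3 - <<'E'
from h import *
im=cv2.imread('pics/w1.png')
c=viewer.get_calibration('wrist')
for t in (150,170,190):
    k,m=ring(im,(215,140,310,225),t); print(t,circ(c,k,46), k.reshape(-1,2).min(0),k.reshape(-1,2).max(0))
p,M=tool(); print(p,M.round(4))
E
```

```text
150 (array([509.69639463, 273.38372998]), np.float64(30.140420124565182), np.float64(0.32580064690873184)) [232 157] [287 210]
170 (array([509.60825085, 273.4002166 ]), np.float64(29.422976271430155), np.float64(0.33422848558551294)) [233 158] [287 209]
190 (array([509.60265331, 273.31514078]), np.float64(26.965058490770794), np.float64(1.7473982164092177)) [234 158] [286 208]
[499.34036435 270.8836236  292.00189787] [[-1.1e-03 -8.0e-04  1.0e+00]
 [ 1.0e-04  1.0e+00  8.0e-04]
 [-1.0e+00  1.0e-04 -1.1e-03]]
```

Call:
move_arm([
  [[5,0.28,0.98],0,1],
  [[10,0.28,0.98],0,1],
  [[15,0.28,0.98],0,1],
  [[18,0.28,0.98],0,1],
  [[20,0.28,0.98],0,1],
  [[20,0.28,0.98],0,1],
  [[20,0.28,0.98],0,-0.2],
  [[20,0.28,0.98],0,-1],
  [[20,0.28,0.98],0,-1],
  [[20,0.28,0.98],0,-1],
  [[20,0.28,0.98],0,-1],
], force=40)

```text
time_s: 2.7
ee_pos: [510.2, 272.8, 93.2]
ee_rot: [-22.0, 89.9, -22.0]
force: [0.6, -3.1, 5.1]
gripper_width: 61.8
```

```bash
python3 - <<'E'
from h import *
st(); c,s,im=grab('wrist','w2.png'); c,s,im=grab('top','t2.png',2,(120,150,320,280))
E
```

```text
t 2.7 pos [510.21 272.79  93.18] rot [-22.04  89.95 -22.02] F [ 0.6 -3.1  5.1] T [-0.72  0.12 -0.03] w 61.8 q6 -63.0
```

View pics/w2.png

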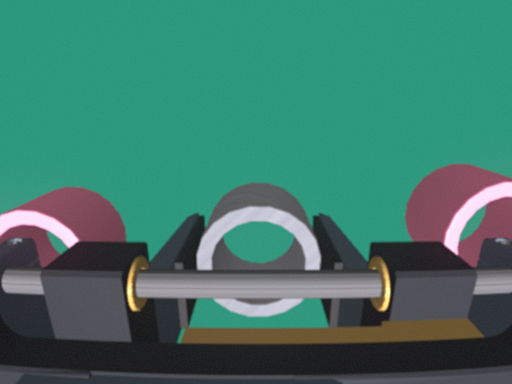

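The sleeve is held between the pads, with its ring around (258,262) and the gripper 61.8 mm open. I'll measure its in-hand centre.

```bash
python3 - <<'E'
from h import *
im=cv2.imread('pics/w2.png'); c=viewer.get_calibration('wrist')
p,M=tool(); print(p)
g=cv2.cvtColor(im,cv2.COLOR_BGR2GRAY); hsv=cv2.cvtColor(im,cv2.COLOR_BGR2HSV)
# front outer edge of ring: scan upward columns for bright start between y 190..265
pts=[]
for x in range(205,316,4):
    col=g[195:268,x].astype(int); i=np.argmax(np.abs(np.diff(col))) ; pts.append((x,195+i,col[max(i-2,0)],col[min(i+3,72)]))
print(pts)
E
cd pics; python3 -c "
import cv2;im=cv2.imread('w2.png')[180:325,180:335];cv2.imwrite('w2c.png',cv2.resize(im,None,fx=5,fy=4,interpolation=cv2.INTER_CUBIC))"
```

```text
[510.22847042 272.77510038  93.17685579]
[(205, np.int64(232), np.int64(84), np.int64(192)), (209, np.int64(228), np.int64(104), np.int64(204)), (213, np.int64(222), np.int64(93), np.int64(198)), (217, np.int64(219), np.int64(90), np.int64(202)), (221, np.int64(237), np.int64(200), np.int64(75)), (225, np.int64(214), np.int64(94), np.int64(203)), (229, np.int64(212), np.int64(97), np.int64(205)), (233, np.int64(210), np.int64(92), np.int64(203)), (237, np.int64(209), np.int64(91), np.int64(200)), (241, np.int64(208), np.int64(95), np.int64(199)), (245, np.int64(207), np.int64(99), np.int64(203)), (249, np.int64(206), np.int64(94), np.int64(207)), (253, np.int64(206), np.int64(95), np.int64(202)), (257, np.int64(206), np.int64(92), np.int64(198)), (261, np.int64(206), np.int64(93), np.int64(195)), (265, np.int64(206), np.int64(93), np.int64(200)), (269, np.int64(206), np.int64(95), np.int64(204)), (273, np.int64(207), np.int64(94), np.int64(203)), (277, np.int64(208), np.int64(94), np.int64(207)), (281, np.int64(210), np.int64(94), np.int64(212)), (285, np.int64(211), np.int64(89), np.int64(205)), (289, np.int64(212), np.int64(92), np.int64(195)), (293, np.int64(215), np.int64(88), np.int64(202)), (297, np.int64(218), np.int64(86), np.int64(201)), (301, np.int64(221), np.int64(87), np.int64(202)), (305, np.int64(224), np.int64(87), np.int64(194)), (309, np.int64(229), np.int64(86), np.int64(188)), (313, np.int64(235), np.int64(81), np.int64(197))]
```

View pics/w2c.png

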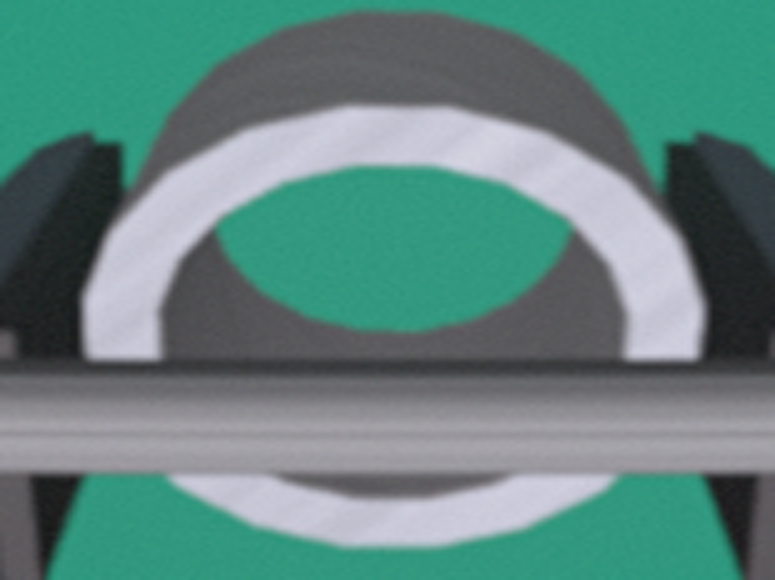

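```bash
cat > held.py <<'E'
from h import *
def held(im,c,z):
    g=cv2.cvtColor(im,cv2.COLOR_BGR2GRAY).astype(int); pts=[]
    for x in range(207,312,3):
        for r in range(196,260):
            if g[r,x]<150<=g[r+1,x]: pts.append((x,r+(150-g[r,x])/(g[r+1,x]-g[r,x]))); break
    for x in range(228,290,3):
        for r in range(330,296,-1):
            if g[r,x]<170<=g[r-1,x]: pts.append((x,r-(170-g[r,x])/(g[r-1,x]-g[r,x]))); break
    return circ(c,np.array(pts),z),len(pts)
E
python3 - <<'E'
from held import *
im=cv2.imread('pics/w2.png'); c=viewer.get_calibration('wrist')
for z in(45,46,47): print(z,held(im,c,z))
print(tool()[0])
E
```

```text
45 ((array([510.01373835, 273.74963002]), np.float64(30.602565064200682), np.float64(0.12102400628962373)), 56)
46 ((array([509.45848678, 273.75032921]), np.float64(30.38564764985587), np.float64(0.1201661626917511)), 56)
47 ((array([508.90323522, 273.7510284 ]), np.float64(30.168730235497915), np.float64(0.11930831909387571)), 56)
[510.22847042 272.77510038  93.17685579]
```

Call:
move_arm([
  [[-3,0,0],0,-1],
  [[-8,0,0],0,-1],
  [[-13,-2,1],0,-1],
  [[-17,-8,3],0,-1],
  [[-21,-13,5],0,-1],
  [[-24.5,-18,7],0,-1],
  [[-24.5,-23,9],0,-1],
  [[-24.5,-25,9.4],0,-1],
  [[-24.5,-25,9.4],0,-1],
  [[-24.5,-25,9.4],0,-1],
  [[-24.5,-25,9.4],0,-1],
])

```text
time_s: 4.18
ee_pos: [603.6, 24.3, 336.7]
ee_rot: [152.6, 89.9, 152.7]
force: [0.3, 0.1, -5.1]
gripper_width: 61.6
```

```bash
python3 - <<'E'
from h import *
st(); c,s,im=grab('wrist','w3.png'); np.save('w3.npy',np.r_[c['eye'],c['rotation'],s['ee_pos']])
E
```

```text
t 4.17 pos [603.6   24.33 336.65] rot [152.63  89.92 152.72] F [ 0.3  0.1 -5.1] T [ 0.04 -0.06  0.01] w 61.6 q6 -88.9
```

View pics/w3.png

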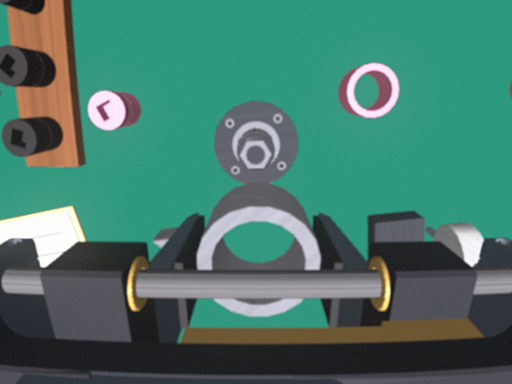

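The wrist view shows the arbor clear of the held sleeve: nut at (257,154), flange centre about (257,143).

```bash
python3 - <<'E'
from h import *
im=cv2.imread('pics/w3.png'); c=viewer.get_calibration('wrist')
cv2.imwrite('pics/w3c.png',cv2.resize(im[95:190,205:310],None,fx=6,fy=6,interpolation=cv2.INTER_CUBIC))
hsv=cv2.cvtColor(im,cv2.COLOR_BGR2HSV)
m=((hsv[...,1]<90)).astype('uint8')*255; m[:95]=0;m[:,:205]=0;m[:,310:]=0;m[186:]=0
cs,_=cv2.findContours(m,cv2.RETR_EXTERNAL,cv2.CHAIN_APPROX_NONE); k=max(cs,key=cv2.contourArea).reshape(-1,2); k=k[k[:,1]<170]
print('flange top edge(z16)',circ(c,k,16), len(k))
E
```

```text
flange top edge(z16) (array([579.91383166,  22.17370558]), np.float64(53.82518280228526), np.float64(0.3628878481760172)) 172
```

View pics/w3c.png

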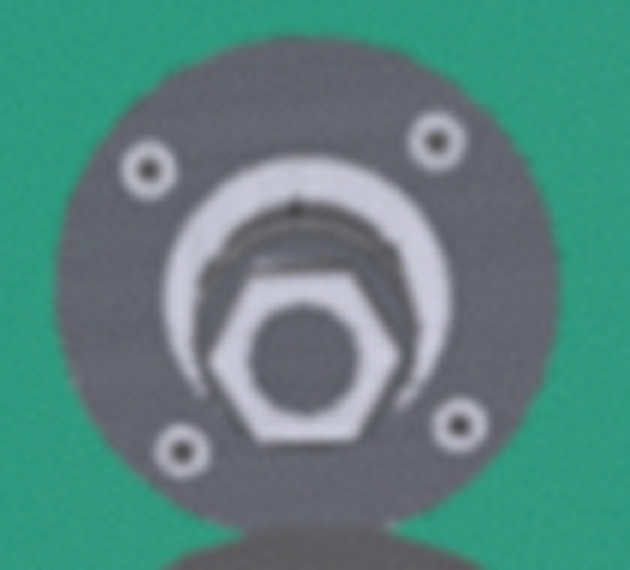

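```bash
cat > nut.py <<'E'
from h import *
def nut(im,c,box,thr=165):
    x0,y0,x1,y1=box; g=cv2.cvtColor(im,cv2.COLOR_BGR2GRAY)[y0:y1,x0:x1]
    g=cv2.resize(g,None,fx=6,fy=6,interpolation=cv2.INTER_CUBIC)
    m=(g>thr).astype('uint8')*255; cv2.imwrite('pics/nm.png',m)
    cs,_=cv2.findContours(m,cv2.RETR_EXTERNAL,cv2.CHAIN_APPROX_NONE)
    k=max(cs,key=cv2.contourArea).reshape(-1,2); h=cv2.convexHull(k).reshape(-1,2)
    px=(h+0.5)/6-0.5+[x0,y0]
    P=onz(c,px,98)[:,:2].astype('float32')
    Mo=cv2.moments(P); ctr=np.array([Mo['m10'],Mo['m01']])/Mo['m00']; area=Mo['m00']
    # phase of 6-fold symmetry via support function
    a=np.radians(np.arange(0,360,0.5)); s=np.array([((P-ctr)@[np.cos(t),np.sin(t)]).max() for t in a])
    ph=np.angle((s*np.exp(-6j*a)).sum()) # s max at corners: cos(6(a-a0)) 
    corner=np.degrees(-ph/6)%60; return ctr,np.sqrt(area/0.866),(corner+30)%60
E
python3 - <<'E'
from nut import *
im=cv2.imread('pics/w3.png'); c=viewer.get_calibration('wrist')
for t in(150,165,180): print(nut(im,c,(238,139,274,171),t))
g=cv2.cvtColor(im,cv2.COLOR_BGR2GRAY).astype(int); pts=[]
for a in np.radians(np.arange(150,391,5)):  # shoulder outer edge, upper part
    if not (np.sin(a)<0.15): continue
    for r in np.arange(30,18,-.25):
        x,y=256+r*np.cos(a),145+r*np.sin(a)
        v=cv2.getRectSubPix(im[:,:,0],(1,1),(float(x),float(y)))[0,0]
        if v>150: pts.append((x,y)); break
print('shoulder',circ(c,np.array(pts),24),len(pts))
print(tool()[0])
E
```

```text
(array([579.8768854,  22.2209969]), np.float64(29.040455725557887), np.float64(2.2534912034439287))
(array([579.90763151,  22.23656657]), np.float64(28.347311765934897), np.float64(2.1291978941264205))
(array([579.92581004,  22.26611071]), np.float64(27.533994402362367), np.float64(1.9978237021334735))
shoulder (array([579.7638184 ,  22.63583531]), np.float64(30.340188861616383), np.float64(1.177759000209859)) 39
[603.66204485  24.31569208 336.88214668]
```

View pics/nm.png

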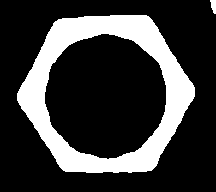

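```bash
python3 - <<'E'
from held import *
im=cv2.imread('pics/w3.png'); c=viewer.get_calibration('wrist')
p,M=tool(); r=held(im,c,p[2]-47.2); print(r, r[0][0]-p[:2]); to([580.5,21.6,p[2]])
E
```

```text
((array([602.81637466,  25.35099224]), np.float64(30.35005645195025), np.float64(0.11510511835106486)), 56) [-0.84567019  1.03530015]
shift cm (tool xyz): [ 2.000e-03 -2.680e-01 -2.317e+00]
```

Call:
move_arm([
  [[0,-0.27,-2.32],0,-1],
  [[4,-0.27,-2.32],0,-1],
  [[8,-0.27,-2.32],0,-1],
  [[11,-0.27,-2.32],0,-1],
  [[13.5,-0.27,-2.32],0,-1],
  [[14.5,-0.27,-2.32],0,-1],
  [[15.2,-0.27,-2.32],0,-1],
  [[15.7,-0.27,-2.32],0,-1],
  [[16.2,-0.27,-2.32],0,-1],
  [[16.2,-0.27,-2.32],0,-1],
])

```text
time_s: 5.48
ee_pos: [580.8, 20.4, 175.2]
ee_rot: [140.7, 90.0, 140.7]
force: [0.0, 0.5, -5.3]
gripper_width: 61.3
```

```bash
python3 - <<'E'
from held import *
st(); c,s,im=grab('wrist','w4.png'); p,M=tool(); print(p); print(held(im,c,p[2]-47.2))
E
```

```text
t 5.47 pos [580.76  20.44 175.22] rot [140.7   89.99 140.71] F [ 0.   0.5 -5.3] T [ 0.04  0.03 -0.01] w 61.3 q6 -89.1
[580.87456768  20.44067045 175.43119214]
((array([579.81739012,  21.47814632]), np.float64(30.339233692894357), np.float64(0.11541989121180948)), 56)
```

View pics/w4.png

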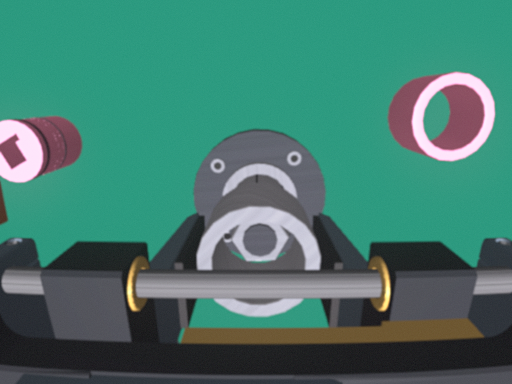

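```bash
python3 - <<'E'
from held import *
im=cv2.imread('pics/w4.png'); c=viewer.get_calibration('wrist')
cv2.imwrite('pics/w4c.png',cv2.resize(im[165:325,190:330],None,fx=5,fy=5*.72,interpolation=cv2.INTER_CUBIC))
for px in [(243,238),(277.5,238)]: print(onz(c,px,102))
g=cv2.cvtColor(im,cv2.COLOR_BGR2GRAY).astype(int)
for r in (232,236,240): print(r,g[r,236:286])
E
```

```text
[[577.80199679  12.87674171 102.        ]]
[[577.80663676  32.47081906 102.        ]]
232 [180 194 195 197 196 196 194 180 144 105  92  99 101 102 102 103 103 101
 103 103 102 103 105 102 103 100 102 103 104 102 104 104 103 104 103 105
 100 101 119 157 191 201 200 201 200 203 201 190 172 141]
236 [199 200 200 199 199 199 186 152 115 101  98  99  99 101 100 102 100 100
 101  98 100 100  99 100 101 102 102 100 100  98  99  99 102  99 102  99
  98  99 100 110 149 190 202 205 204 204 203 205 205 203]
240 [202 200 201 203 203 194 165 120  99  99  98  99 101  99 101 100 103 102
 102  98  99 100 103 101 101 100 101 101 100 101 102 103 100 104 103 100
 101 103 100 103 127 167 196 204 202 204 203 203 205 194]
```

View pics/w4c.png

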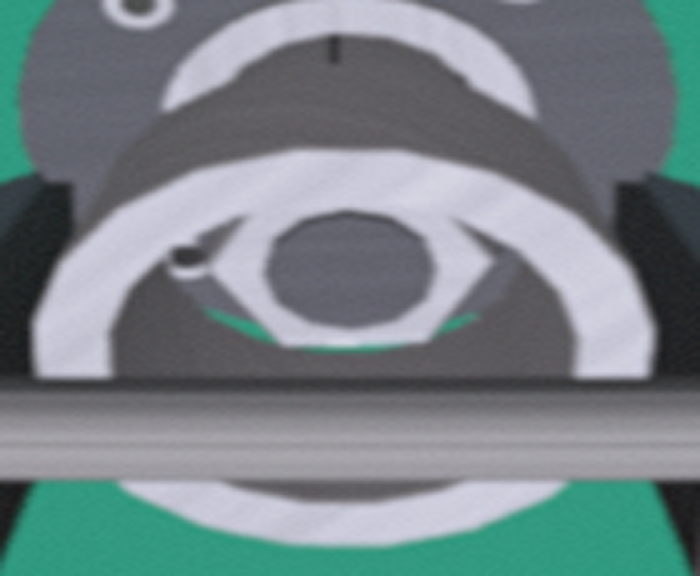

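```bash
python3 - <<'E'
from held import *
im=cv2.imread('pics/w4.png'); c=viewer.get_calibration('wrist')
x0,y0,x1,y1=236,215,285,262
g=cv2.resize(cv2.cvtColor(im,cv2.COLOR_BGR2GRAY)[y0:y1,x0:x1],None,fx=6,fy=6,interpolation=cv2.INTER_CUBIC)
m=((g<150)).astype('uint8')*255
n,l,s,ce=cv2.connectedComponentsWithStats(m); i=l[(240-y0)*6,(259-x0)*6]; print(s[i])
mm=(l==i).astype('uint8'); cs,_=cv2.findContours(mm,cv2.RETR_EXTERNAL,cv2.CHAIN_APPROX_NONE); k=(max(cs,key=len).reshape(-1,2)+.5)/6-.5+[x0,y0]
print(circ(c,k,102)); print(tool()[0])
E
```

```text
[   41    49   206   200 31941]
(array([578.80940322,  22.22562375]), np.float64(9.950992377497133), np.float64(0.22669248366229994))
[580.87456768  20.44067045 175.43119214]
```

Call:
move_arm([
  [[0,0.07,0],0,-1],
  [[0.5,0.07,0],0,-1],
  [[0.9,0.07,0],0,-1],
  [[1.2,0.07,0],0,-1],
  [[1.5,0.07,0],0,-1],
  [[1.5,0.07,0],0,-1],
])

```text
time_s: 6.28
ee_pos: [580.7, 21.2, 159.9]
ee_rot: [172.1, 90.0, 172.1]
force: [-0.4, -0.9, -5.3]
gripper_width: 61.6
```

```bash
python3 -c "
from h import *
st()"
```

```text
t 6.28 pos [580.68  21.17 159.89] rot [172.13  89.96 172.14] F [-0.4 -0.9 -5.3] T [ 0.02 -0.01 -0.02] w 61.6 q6 -89.1
```

Call:
move_arm([
  [[0.5,0,0],0,-1],
  [[1.0,0,0],0,-1],
  [[1.5,0,0],0,-1],
  [[2.0,0,0],0,-1],
  [[2.5,0,0],0,-1],
  [[3.0,0,0],0,-1],
  [[3.5,0,0],0,-1],
  [[3.9,0,0],0,-1],
  [[4.1,0,0],0,-1],
  [[4.1,0,0],0,-1],
])

```text
time_s: 7.52
ee_pos: [580.8, 21.2, 119.1]
ee_rot: [156.8, 90.0, 156.8]
force: [-0.0, -1.2, -5.9]
gripper_width: 61.7
```

```bash
python3 -c "
from h import *
st()"
```

```text
t 7.53 pos [580.79  21.19 119.14] rot [156.84  89.99 156.85] F [-0.  -1.2 -5.9] T [ 0.    0.02 -0.06] w 61.7 q6 -89.1
```

Call:
move_arm([
  [[0.1,0,0],0,-1],
  [[0.2,0,0],0,-1],
  [[0.25,0,0],0,-1],
  [[0.25,0,0],0,-1],
])

```text
time_s: 8.02
ee_pos: [580.9, 21.2, 117.2]
ee_rot: [11.3, 90.0, 11.3]
force: [-1.9, 0.8, -0.8]
gripper_width: 61.2
```

```bash
python3 -c "
from h import *
st(); grab('wrist','w5.png'); grab('scene','s5.png',4,(190,170,290,250))"
```

```text
t 8.03 pos [580.9   21.19 117.24] rot [11.3  89.97 11.31] F [-1.9  0.8 -0.8] T [-0.04  0.26 -0.  ] w 61.2 q6 -89.1
```

View pics/s5.png

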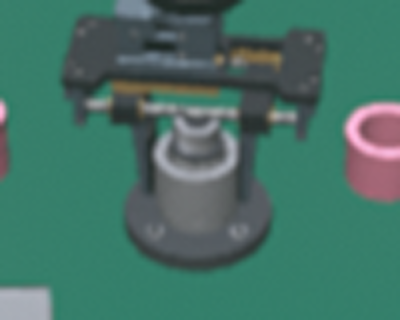

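The sleeve is sitting on the shoulder and the contact force has started. I'll push a little more to be sure it is home, then release.

Call:
move_arm([
  [[0.08,0,0],0,-1],
  [[0.15,0,0],0,-1],
  [[0.15,0,0],0,-1],
  [[0.15,0,0],0,-1],
])

```text
time_s: 8.62
ee_pos: [580.8, 21.2, 117.1]
ee_rot: [2.3, 89.9, 2.3]
force: [-4.8, 0.8, 9.4]
gripper_width: 61.8
```

```bash
python3 -c "
from h import *
st()"
```

```text
t 8.62 pos [580.85  21.23 117.13] rot [ 2.29 89.94  2.31] F [-4.8  0.8  9.4] T [-0.16  0.78  0.  ] w 61.8 q6 -89.1
```

Call:
move_arm([
  [[0,0,0],0,1],
  [[0,0,0],0,1],
  [[0,0,0],0,1],
  [[-2,0,0],0,1],
  [[-7,0,0],0,1],
  [[-13,0,0],0,1],
  [[-18,-4,-1],0,1],
  [[-22,-9,-3],0,1],
  [[-22,-14,-6],0,1],
  [[-22,-19,-8],0,1],
  [[-22,-24,-10],0,1],
  [[-22,-26.8,-10.6],0,1],
  [[-22,-26.8,-10.6],0,1],
  [[-22,-26.8,-10.6],0,1],
])

```text
time_s: 10.38
ee_pos: [475.0, -246.3, 335.0]
ee_rot: [98.0, 89.9, 98.0]
force: [0.1, -0.5, -0.6]
gripper_width: 90.8
```

```bash
python3 -c "
from h import *
st(); grab('wrist','w6.png'); grab('scene','s6.png',4,(190,170,290,250))"
```

```text
t 10.38 pos [ 475.   -246.33  334.99] rot [98.02 89.95 98.03] F [ 0.1 -0.5 -0.6] T [ 0.07 -0.02 -0.  ] w 90.8 q6 -118.7
```

View pics/w6.png

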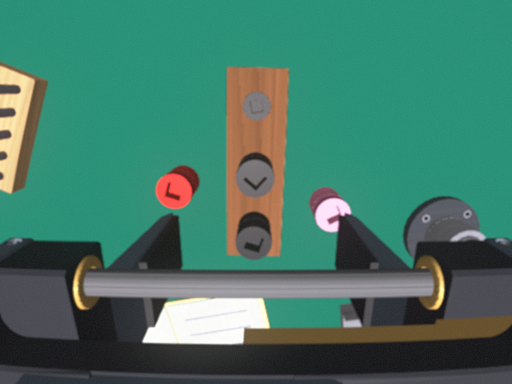

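View pics/s6.png

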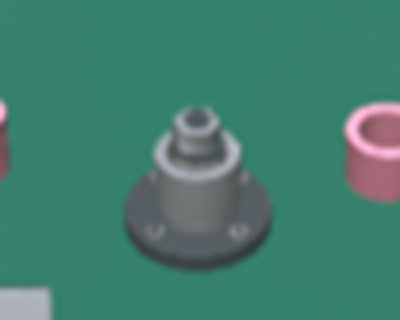

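The sleeve is on the shoulder. The wrist view shows the small socket at (257,105), the big ones at (255,177) and (253,237), with red at (174,190) and pink at (332,214). I'll enlarge the block.

```bash
python3 - <<'E'
from h import *
im=cv2.imread('pics/w6.png')
cv2.imwrite('pics/w6c.png',cv2.resize(im[145:265,210:300],None,fx=6,fy=5,interpolation=cv2.INTER_CUBIC))
E
```

```text
(no output)
```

View pics/w6c.png

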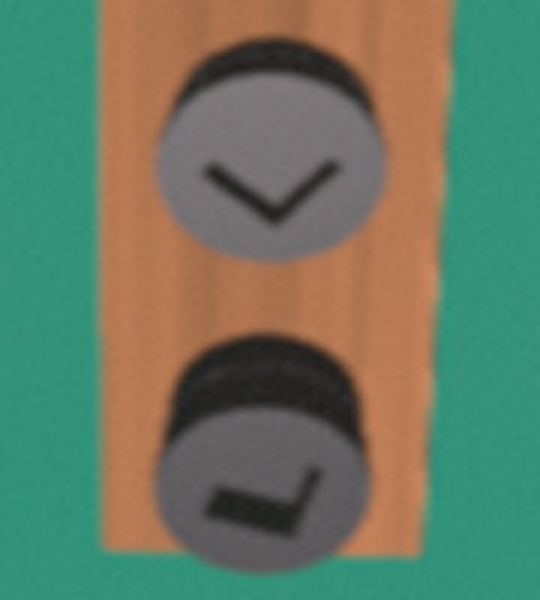

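```bash
cat > soc.py <<'E'
from h import *
def soc(im,c,cx,cy,z=76,rmax=24,rmin=12,view=None):
    hsv=cv2.cvtColor(im,cv2.COLOR_BGR2HSV).astype(float); g=cv2.cvtColor(im,cv2.COLOR_BGR2GRAY).astype(float)
    pts=[]
    for a in np.radians(np.arange(0,360,4)):
        rr=np.arange(rmin,rmax,.25); X=(cx+rr*np.cos(a)).astype('float32'); Y=(cy+rr*np.sin(a)).astype('float32')
        S=cv2.remap(hsv[...,1].astype('float32'),X,Y,1).ravel(); V=cv2.remap(g.astype('float32'),X,Y,1).ravel()
        out=(S>70)|(V<65)
        i=np.argmax(out)
        if out.any() and i>0: pts.append((X[i],Y[i]))
    P=np.array(pts); 
    for _ in range(3):
        ct,r,s=circ(c,P,z); W=onz(c,P,z)[:,:2]; d=abs(np.hypot(*(W-ct).T)-r); P=P[d<max(1.0,2*s)] if s>.5 else P
    return ct,r,s,len(P)
E
python3 - <<'E'
from soc import *
im=cv2.imread('pics/w6.png'); c=viewer.get_calibration('wrist')
for cx,cy,z in((255,178,76),(253.5,240,76)): print(soc(im,c,cx,cy,z,rmin=9))
def cr(x,y): return (210+(x+.5)/6-.5,145+(y+.5)/5-.5)
for tri in ([(207,165),(275,222),(338,165)],[(210,517),(292,537),(318,468)]):
    P=onz(c,[cr(*t) for t in tri],76)[:,:2]; a=P[0]-P[1];b=P[2]-P[1]
    print(P.round(1).tolist(),np.degrees(np.arctan2(a[1],a[0])),np.degrees(np.arctan2(b[1],b[0])),np.linalg.norm(a),np.linalg.norm(b))
print(tool()[0])
E
```

```text
(array([ 482.01210972, -248.70038868]), np.float64(22.194533244730906), np.float64(0.2553474179913395), 69)
(array([ 561.95844185, -250.52703488]), np.float64(21.710530047973975), np.float64(0.22375107573976438), 57)
[[481.6, -260.7], [495.1, -247.8], [481.6, -235.9]] -136.23907318291788 138.42286729234968 18.57033772033669 17.96905964814564
[[569.4, -261.1], [574.8, -244.5], [556.4, -239.3]] -107.85572172654794 164.2396594029185 17.440190950959 19.074632613622754
[ 475.21256914 -245.85137934  335.1444326 ]
```

The two measured centres are 79.9 mm apart with radius about 22, which matches the block. I'll try the middle big socket first.

Call:
move_arm([
  [[6,-0.34,0.68],0,0.6],
  [[12,-0.34,0.68],0,0.6],
  [[17,-0.34,0.68],0,0.6],
  [[20,-0.34,0.68],0,0.6],
  [[22,-0.34,0.68],0,0.6],
  [[22,-0.34,0.68],0,0.6],
  [[22,-0.34,0.68],0,-1],
  [[22,-0.34,0.68],0,-1],
  [[22,-0.34,0.68],0,-1],
  [[22,-0.34,0.68],0,-1],
  [[22,-0.34,0.68],0,-1],
  [[22,-0.34,0.68],0,-1],
], force=45)

```text
time_s: 11.98
ee_pos: [482.0, -250.3, 116.0]
ee_rot: [-8.1, 89.9, -8.1]
force: [0.5, 1.1, 5.3]
gripper_width: 43.2
```

```bash
python3 -c "
from h import *
st(); grab('wrist','w7.png')"
```

```text
t 11.97 pos [ 481.96 -250.27  115.98] rot [-8.11 89.94 -8.11] F [0.5 1.1 5.3] T [ 0.28  0.04 -0.03] w 43.2 q6 -118.7
```

View pics/w7.png

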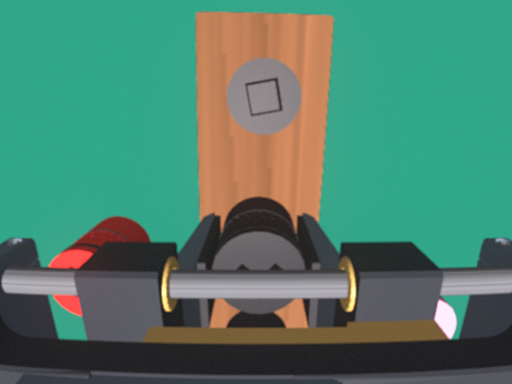

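Call:
move_arm([
  [[-2,0,0],0,-1],
  [[-5,0,0],0,-1],
  [[-9,0,0],0,-1],
  [[-12.5,2,1],0,-1],
  [[-12.5,7,2.5],-0.05,-1],
  [[-12.5,12,4.5],-0.1,-1],
  [[-12.5,17,6],-0.15,-1],
  [[-12.5,22,8],-0.2,-1],
  [[-12.5,26,9.4],-0.25,-1],
  [[-12.5,27.1,9.8],-0.28,-1],
  [[-12.5,27.1,9.8],-0.28,-1],
  [[-12.5,27.1,9.8],-0.28,-1],
])

```text
time_s: 13.52
ee_pos: [579.0, 19.6, 239.8]
ee_rot: [-169.7, 89.9, -153.7]
force: [-0.3, 0.1, -3.6]
gripper_width: 43.3
```

```bash
python3 -c "
from h import *
st(); grab('wrist','w8.png');grab('scene','s8.png',4,(170,130,300,250))"
```

```text
t 13.53 pos [579.03  19.56 239.83] rot [-169.71   89.92 -153.74] F [-0.3  0.1 -3.6] T [ 0.06 -0.01  0.01] w 43.3 q6 -105.1
```

View pics/w8.png

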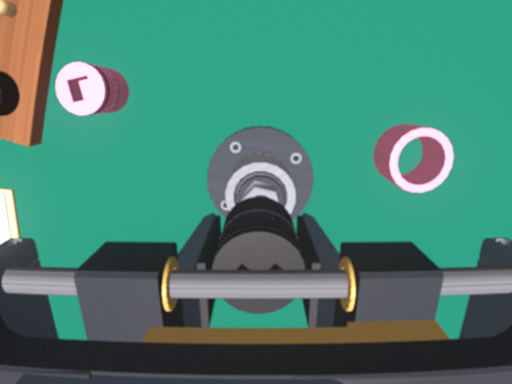

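View pics/s8.png

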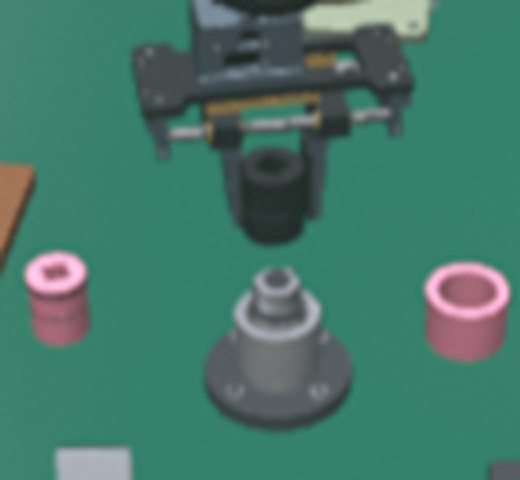

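```bash
python3 - <<'E'
from h import *
im=cv2.imread('pics/w8.png'); c=viewer.get_calibration('wrist')
hsv=cv2.cvtColor(im,cv2.COLOR_BGR2HSV)
m=((hsv[...,1]<90)).astype('uint8')*255; m[:115]=0;m[:,:200]=0;m[:,320:]=0;m[212:]=0
cs,_=cv2.findContours(m,cv2.RETR_EXTERNAL,cv2.CHAIN_APPROX_NONE); k=max(cs,key=cv2.contourArea).reshape(-1,2); k=k[(k[:,1]<195)]
print(circ(c,k,16),len(k))
# held socket top: outer edge of grey top between fingers
g=cv2.cvtColor(im,cv2.COLOR_BGR2GRAY); cv2.imwrite('pics/w8c.png',cv2.resize(im[190:320,200:320],None,fx=6,fy=4.5,interpolation=cv2.INTER_CUBIC))
to([580.0,21.3,tool()[0][2]]); 
E
```

```text
(array([579.39671657,  22.11046875]), np.float64(53.89967006583652), np.float64(0.3021759327359848)) 179
shift cm (tool xyz): [-0.     0.154  0.128]
```

View pics/w8c.png

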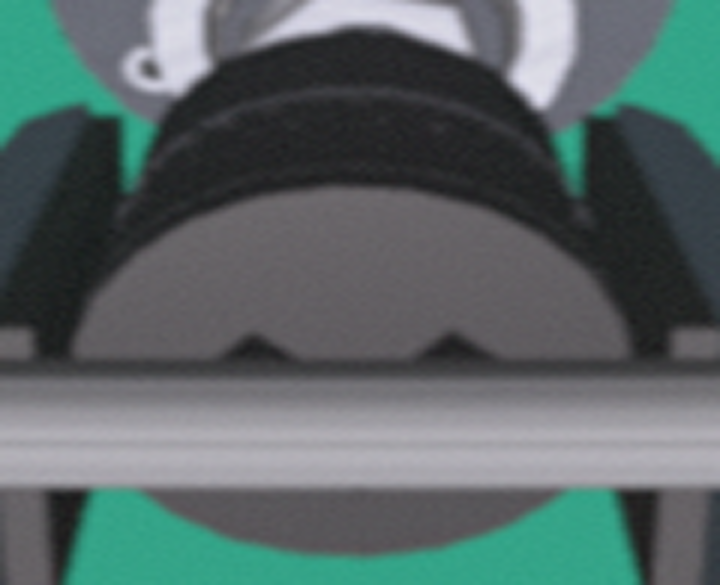

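```bash
python3 - <<'E'
from h import *
c=viewer.get_calibration('wrist'); p,M=tool()
px=[(200+x/6,190+y/4.5) for x,y in [(360,187),(180,250),(110,305),(540,250),(600,305),(360,555),(180,520),(535,520),(450,200),(270,200)]]
ct,r,s=circ(c,np.array(px),p[2]-40); print(ct,r,s,p, 'socket-TCP in tool', (np.r_[ct,p[2]]-p)@M)
E
```

```text
[580.14702876  21.27094523] 21.655235740318087 0.6496574798852204 [579.19095035  19.46587583 240.15426771] socket-TCP in tool [-1.06653887e-03  1.47292240e+00  1.41522434e+00]
```

Call:
move_arm([
  [[1.5,0.11,0.06],0,-1],
  [[3,0.11,0.06],0,-1],
  [[4,0.11,0.06],0,-1],
  [[4.5,0.11,0.06],0,-1],
  [[4.5,0.11,0.06],0,-1],
  [[4.6,0.11,0.06],0,-1],
  [[4.7,0.11,0.06],0,-1],
  [[4.8,0.11,0.06],0,-1],
  [[4.8,0.11,0.06],0,-1],
])

```text
time_s: 14.75
ee_pos: [579.9, 22.0, 192.3]
ee_rot: [38.6, 90.0, 54.6]
force: [-0.2, -0.0, -3.5]
gripper_width: 43.2
```

```bash
python3 -c "
from h import *
st()"
```

```text
t 14.75 pos [579.86  22.01 192.28] rot [38.58 89.99 54.63] F [-0.2 -0.  -3.5] T [ 0.04 -0.01  0.04] w 43.2 q6 -105.0
```

Call:
move_arm([
  [[0.1,0,0],0,-1],
  [[0.2,0,0],0,-1],
  [[0.3,0,0],0,-1],
  [[0.3,0,0],0,-1],
])

```text
time_s: 15.25
ee_pos: [579.8, 22.0, 189.1]
ee_rot: [149.5, 90.0, 165.6]
force: [0.5, 1.2, -3.5]
gripper_width: 43.4
```

```bash
python3 -c "
from h import *
st();st()"
```

```text
t 15.25 pos [579.82  22.   189.07] rot [149.5   89.98 165.56] F [ 0.5  1.2 -3.5] T [0.03 0.01 0.04] w 43.4 q6 -105.0
t 15.25 pos [579.82  22.   189.07] rot [149.5   89.98 165.56] F [ 0.5  1.2 -3.5] T [0.03 0.01 0.04] w 43.4 q6 -105.0
```

The socket is already 3 mm below the nut's top with no resistance, so it is entering. I'll continue down.

Call:
move_arm([
  [[0.2,0,0],0,-1],
  [[0.4,0,0],0,-1],
  [[0.6,0,0],0,-1],
  [[0.8,0,0],0,-1],
  [[0.8,0,0],0,-1],
])

```text
time_s: 15.88
ee_pos: [579.7, 22.0, 181.0]
ee_rot: [152.0, 90.0, 168.0]
force: [-0.3, -0.9, -2.6]
gripper_width: 43.1
```

```bash
python3 -c "
from h import *
st();grab('scene','s9.png',4,(170,130,300,250))"
```

```text
t 15.88 pos [579.75  22.02 180.97] rot [151.96  89.97 168.01] F [-0.3 -0.9 -2.6] T [-0.05  0.08  0.01] w 43.1 q6 -105.0
```

View pics/s9.png

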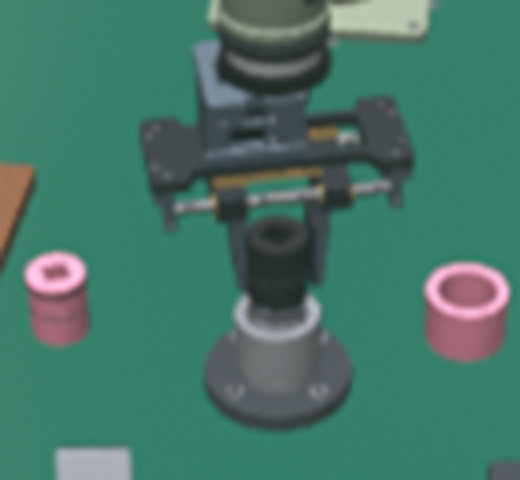

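Call:
move_arm([
  [[0.2,0,0],0,-1],
  [[0.4,0,0],0,-1],
  [[0.55,0,0],0,-1],
  [[0.65,0,0],0,-1],
  [[0.75,0,0],0,-1],
  [[0.75,0,0],0,-1],
])

```text
time_s: 16.68
ee_pos: [579.8, 22.0, 174.0]
ee_rot: [-14.9, 90.0, 1.2]
force: [-1.4, -1.1, -0.6]
gripper_width: 43.4
```

```bash
python3 -c "
from h import *
st()"
```

```text
t 16.68 pos [579.85  21.97 174.03] rot [-14.85  89.99   1.21] F [-1.4 -1.1 -0.6] T [-0.09  0.26  0.05] w 43.4 q6 -105.0
```

Call:
move_arm([
  [[0.08,0,0],0,-1],
  [[0.15,0,0],0,-1],
  [[0.15,0,0],0,-1],
  [[0.15,0,0],0,-1],
])

```text
time_s: 17.18
ee_pos: [579.8, 22.0, 174.0]
ee_rot: [-14.6, 89.9, 1.5]
force: [-3.9, -1.5, 8.1]
gripper_width: 43.4
```

```bash
python3 -c "
from h import *
st()"
```

```text
t 17.18 pos [579.8   21.98 173.96] rot [-14.59  89.95   1.47] F [-3.9 -1.5  8.1] T [-0.14  0.79 -0.04] w 43.4 q6 -105.0
```

The socket is home: it stopped at mouth z≈80 with about 11 N of push. Now I'll turn it clockwise.

Call:
move_arm([
  [[0,0,0],0,-1],
  [[0,0,0],0.1,-1],
  [[0,0,0],0.2,-1],
  [[0,0,0],0.3,-1],
  [[0,0,0],0.4,-1],
  [[0,0,0],0.5,-1],
  [[0,0,0],0.5,-1],
], force=60)

```text
time_s: 18.05
ee_pos: [579.5, 21.3, 174.0]
ee_rot: [-68.4, 89.9, -81.0]
force: [-4.9, -3.8, 8.4]
gripper_width: 42.9
```

```bash
python3 -c "
from h import *
st()"
```

```text
t 18.05 pos [579.53  21.25 173.99] rot [-68.42  89.91 -81.  ] F [-4.9 -3.8  8.4] T [-0.65  0.89  0.03] w 42.9 q6 -76.4
```

Call:
move_arm([
  [[0,0,0],0.08,-1],
  [[0,0,0],0.16,-1],
  [[0,0,0],0.24,-1],
  [[0,0,0],0.3,-1],
])

```text
time_s: 18.55
ee_pos: [579.5, 21.1, 174.0]
ee_rot: [-57.5, 89.9, -87.2]
force: [-5.3, -2.8, 9.6]
gripper_width: 43.2
```

```bash
python3 -c "
from h import *
st()"
```

```text
t 18.55 pos [579.5   21.13 173.97] rot [-57.46  89.88 -87.24] F [-5.3 -2.8  9.6] T [-0.66  0.92  0.43] w 43.2 q6 -59.1
```

Call:
move_arm([
  [[0,0,0],0.08,-1],
  [[0,0,0],0.16,-1],
  [[0,0,0],0.2,-1],
])

```text
time_s: 18.92
ee_pos: [579.4, 21.1, 174.0]
ee_rot: [-49.3, 89.9, -90.5]
force: [-4.8, -3.5, 9.5]
gripper_width: 43.1
```

```bash
python3 -c "
from h import *
st()"
```

```text
t 18.93 pos [579.44  21.09 173.98] rot [-49.25  89.87 -90.46] F [-4.8 -3.5  9.5] T [-0.72  0.97  0.4 ] w 43.1 q6 -47.7
```

Call:
move_arm([
  [[0,0,0],0.08,-1],
  [[0,0,0],0.15,-1],
])

```text
time_s: 19.18
ee_pos: [579.4, 21.0, 173.9]
ee_rot: [-45.6, 89.9, -95.4]
force: [-5.1, -4.1, 8.8]
gripper_width: 43.3
```

```bash
python3 -c "
from h import *
st()"
```

```text
t 19.18 pos [579.38  21.03 173.95] rot [-45.56  89.86 -95.4 ] F [-5.1 -4.1  8.8] T [-0.81  0.97  0.49] w 43.3 q6 -39.1
```

Call:
move_arm([
  [[0,0,0],0.06,-1],
  [[0,0,0],0.1,-1],
])

```text
time_s: 19.42
ee_pos: [579.3, 21.0, 174.0]
ee_rot: [-39.0, 89.8, -94.3]
force: [-5.4, -3.1, 9.0]
gripper_width: 42.9
```

```bash
python3 -c "
from h import *
st();grab('wrist','w10.png')"
```

```text
t 19.43 pos [579.33  21.03 173.99] rot [-38.96  89.81 -94.25] F [-5.4 -3.1  9. ] T [-0.62  0.97  1.63] w 42.9 q6 -33.6
```

Torque jumped from 0.5 to 1.6 N m, which looks like the stop. I'll hold and check that the socket hasn't slipped in the grip.

Call:
move_arm([
  [[0,0,0],0.02,-1],
  [[0,0,0],0.02,-1],
  [[0,0,0],0.02,-1],
  [[0,0,0],0.02,-1],
])

```text
time_s: 19.98
ee_pos: [579.3, 21.0, 174.0]
ee_rot: [-36.6, 89.8, -92.9]
force: [-4.9, -3.8, 8.5]
gripper_width: 42.8
```

```bash
python3 -c "
from h import *
st();c,s,im=grab('wrist','w11.png',2,(130,180,390,340));grab('scene','s11.png',4,(170,130,300,250))
a=cv2.imread('pics/w8.png')[180:340,130:390]; b=im[180:340,130:390]; cv2.imwrite('pics/cmp.png',cv2.resize(np.vstack([a,b]),None,fx=1.8,fy=1.8,interpolation=cv2.INTER_CUBIC))"
```

```text
t 19.98 pos [579.33  21.03 174.  ] rot [-36.62  89.79 -92.94] F [-4.9 -3.8  8.5] T [-0.7   1.03  1.62] w 42.8 q6 -32.5
```

View pics/cmp.png

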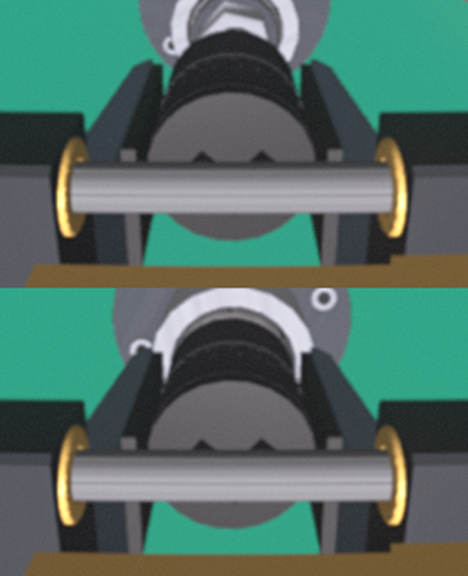

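View pics/s11.png

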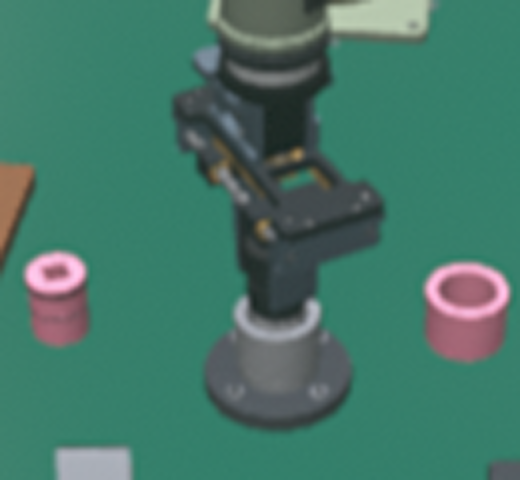

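Socket pose in the grip is unchanged, so there has been no visible slip. Torque holds at 1.6 N m and z is still 174. I'll do a final check of the block and bystanders, then hand in.

```bash
python3 -c "
from h import *
st();grab('top','t12.png',1.5)"
```

```text
t 20.07 pos [579.35  21.03 173.99] rot [-36.98  89.79 -93.3 ] F [-4.4 -3.6  9.4] T [-0.68  1.    1.66] w 42.9 q6 -32.5
```

View pics/t12.png

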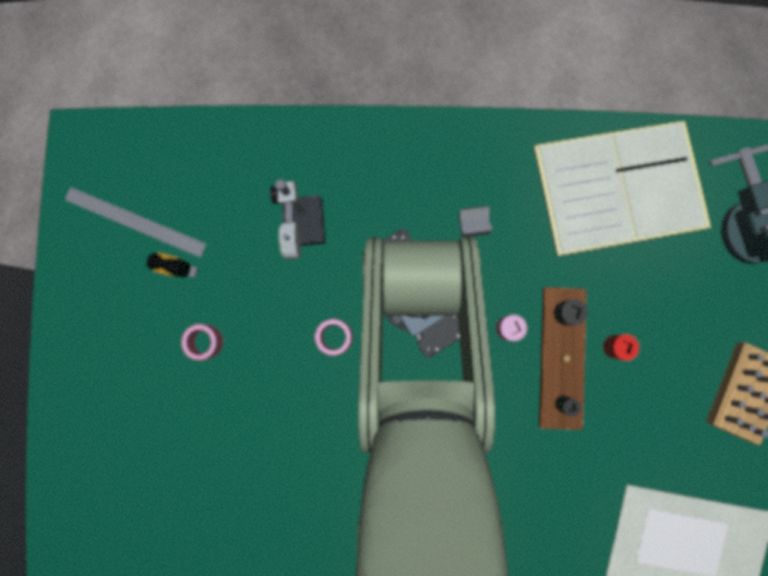

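The top view shows the other two sockets upright on their pegs at (571,312) and (568,405). The gauge stand, tape measure and V-block have not moved.

```bash
python3 -c "
from workcell import env
print(env.job_done())"
```

```text
the job is handed in; nothing more can be done
None
```

The job is handed in, at about 20 s on the robot's clock; no verdict was reported back.

- **Sleeve:** I pushed it down, still gripped, until it stopped on the shoulder. The stop height matched about 24 mm, with about 15 N of push.
- **Socket:** The middle big black socket went on the nut at the first try. Its mouth stopped at about 80 mm, on the washer. I never needed the other big one, so it stayed on its peg.
- **Nut:** I turned it clockwise about 1.27 rad at the wrist, which includes the play in the socket. The turning torque then jumped from about 0.5 to 1.6 N m and held there.
- **Last checks:** The socket was still gripped and home (tool height 174.0 mm, opening 42.9 mm), with no visible slip in the fingers. The other two sockets stood on the block, and the gauge stand, tape measure and V-block had not visibly moved.

**Weaker points:**
- The last extra 0.02 rad did not raise the torque, so the socket may have slipped slightly in the grip at the stop.
- I judged the nut tight by torque, not by reading its angle.
- Camera and tool readings of the socket's centre differed by about 1.5 mm before insertion. I used a value between them, and the socket went on without side load.

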